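# Lock the cake turntable with its pin

### The job

Lock the cake turntable so that it cannot spin: turn its round plate until the hole in the plate's tab lies over the hole in the fixed ear of the base, then take the locking pin out of the wooden block and push it down through both holes until its collar rests flat on the tab. Let go of the pin, and leave the pastry cutter, the spice jar and the lemon where they are.

Things in the scene. Friction and masses are not known exactly. Their poses are not given: they have to be found in the camera images.
- turntable_base: Fixed base of the cake turntable: grey foot 156 mm across, and a square grey ear (42 x 42 mm, 12 mm thick, underside 30 mm and top 42 mm above the worktop) on an arm that sticks out along the base's own -x. Origin on the turning axis at worktop height; z up. The turning plate above it is an aluminium disc 180 mm across, top 52 mm above the worktop.
- ear_hole (a point): Centre of the vertical through hole (12.5 mm wide, square to the worktop) at the ear's top face, 42 mm above the worktop and 115 mm from the turning axis. Fixed. It is open below, down to the worktop.
- turntable (a joint): Angle of the turning plate about the vertical axis through the base's origin, rad, counter-clockwise from above positive; at 0 the tab's hole is exactly over the ear's hole. It starts 0.4 to 1.25 rad off, turns to +-1.6 and stays where it is left (bearing friction about 0.12 N m).
- tab_hole (a point): Centre of the vertical through hole (12.5 mm wide) at the top face, 52 mm above the worktop, of the square aluminium tab (42 x 42 mm, 8 mm thick) at the plate's rim, 115 mm from the turning axis; turns with the plate. The tab passes 2 mm above the ear.
- knob (a point): Top centre, 99 mm above the worktop, of the upright round black knob by which the plate is turned: 18 mm in diameter, 47 mm tall, on the plate 66 mm from the turning axis, on the far side of the axis from the tab; turns with the plate.
- pin_block: Wooden block 70 x 60 x 50 mm with one vertical hole (12.5 mm wide, 48 mm deep) in the middle of its top; the pin is parked in it. Fixed. Origin at the centre of its underside.
- pin: Locking pin, stands upright in the block's hole. Origin at the centre of the collar's underside (50 mm above the worktop while parked); z along the pin, up. Below the origin a steel shank 10 mm in diameter and 45 mm long with a tapered end; above it a collar 24 mm across and 5 mm thick, then a round black grip 19 mm in diameter up to 40 mm above the origin. About 70 g.
- pin_tip (a point): Lower end of the pin's shank, 45 mm below the pin's origin.
- pastry_cutter: Bystander: round white-metal fluted pastry cutter 67 mm across, 35 mm tall, loose, near right of the turntable. Origin at its underside. Beyond it a fixed microwave oven fills the worktop to the right, past about x = 0.47, y = -0.33 m: bring the arm in along the front edge or high, clear of it.
- spice_jar: Bystander: glass spice jar with a dark cap, 45 mm across, 105 mm tall, loose, beyond the block to the left. Origin at its underside.
- lemon: Bystander: a lemon, 71 x 53 x 51 mm, loose, left of the block. Origin at its underside.
Mind the look-alikes: they are no part of the job. What is meant by the pin is not orange, and is the smaller of those in its own colour.

How it is judged:
By the outcome, as a careful person would: the job done as asked, in the order asked, and still so for the second after the job is handed in, with the robot touching nothing.
It also fails if it takes over 64 s, if anything falls off the work surface, if the arm or the gripper's body presses on something with over 40 N, if the wrist force passes 120 N, or if a joint passes its speed limit or range.

### The arm

A 6-joint arm with a two-finger parallel gripper is mounted at the origin on a cart in front of the work surface, level with it; the furniture and walls round the work are solid. World frame = base frame: x ahead of the robot, y to its left, z up, the work surface at z = 0. Lengths are in mm, angles in degrees, forces in N, time in s.
With the tool pointing down it reaches from about 350 to 850 mm from the base axis. Payload 8.1 kg.
Tool frame: the origin (TCP) lies midway between the tips of the shut fingers; the grasp point (between the pads) lies 19 mm behind it (r.pinch_z is the distance from the TCP to the grasp point, in mm); z points along the fingers, y is the line along which they close (so a half turn about z gives the same grasp; the last joint's range is limited). The gripper opens to 85 mm and grips with 20 to 120 N. Pads are 22 mm wide; open, the fingers measure 114 mm over their backs; the gripper's body (76 mm by 85 mm) begins 54 mm behind the grasp point. The pads swing forward as they close: fully open they stand 13 mm farther back than shut.
Start: joints at [-4.893, 7.471, 85.268, -0, 87.261, -4.893], TCP at [600.004, 0.022, 231.292] pointing down, gripper open.
Joint ranges: [-169.43, 169.43], [-51.17, 129.36], [1.28, 143.12], [-76.62, 256.62], [0, 156.53], [-152.29, 152.29]. Speed limits (degrees/s): [136.94, 136.94, 159.86, 180, 180, 180].

### API

Orientations are given as [roll, pitch, yaw] about the fixed x, y, z axes, in that order (R = Rz(yaw) Ry(pitch) Rx(roll)).
In Python, from bench import sensors, optics, job, r gives the robot as it stands.
- The arm moves only by the tool play_rows, never from a script. Its argument "motion" is a list that holds one entry, the list of rows, each a list of 6 numbers: the shift along the tool's x, y, z in cm, then the turn, a rotation vector about the tool's x, y, z in degrees. In form: [[[x, y, z, ax, ay, az], ...]]. A call has 1 to 5 rows; each row is the pose to reach, as a shift and turn from the pose commanded when the call began, along the tool's axes at that moment; what a row does not reach only later rows make up. A row lasts 1/10 s, in which the tool goes at most 50 mm and 8.59 degrees, less where a joint would pass 70% of its speed; a pose out of reach is approached as far as the arm can. A call with a gripper value outside its range is refused whole. "jaw" is the opening, from 0 (shut) to 1 (fully open), set as the call begins (left out, the last holds). The fingers move at their own pace and stop on an object; "squeeze" is the grip in N (left out, the last holds). Time passes only in rows, so rows that repeat a pose let the fingers close. It gives the time, the measured TCP pose, the force, the opening and the grip force at its end, in the units of the state.
- sensors.sense(): the state, without advancing time (a new reading comes with each control period).
- optics.snapshot(name): name is "scene" or "side" or "wrist"; returns a dict with "pixels" (480x640x3 uint8, red, green, blue), "mtx" (3x3 intrinsics, pixels), "R" (3x3) and "t" (3): a world point X has camera coordinates R X + t; the wrist camera has in their place "T_tool_cam" (4x4, takes a point from camera to tool coordinates, whose origin is the TCP and whose axes are the flange's). Camera axes: x right, y down, z forward; pixel columns grow to the right and rows downward; lengths in mm; the calibration is good to about 2 mm. A picture is of the moment at which its call begins: read the wrist's pose just before it. There is no depth.
- job.hand_in(): hands the job in; it is judged then, once.
The state is a dict: "time": time; "joint_pos": joint angles; "qd": joint speeds; "joint_efforts": joint torques, N m; "tool_pos": TCP position; "tcp_rot": TCP orientation; "ft_force": force on the tool from outside, world axes, zero at the start; "wrist_torque": the same for the moment, N m; "finger_gap": finger opening in mm; "grip_force": force on a finger pad.
Only numpy, scipy, OpenCV 4.12 (cv2) and the standard library are available. Lean on these libraries where they do the work, as an engineer would, in place of code of your own. Each camera call takes 0.05 s, during which the arm holds its last target. There are 200 camera calls.

## Working session

There is one attempt and no reset: what is moved stays moved. The work goes in short steps, Python scripts to look and compute and a tool call to move; the robot and the scene stay as the last step left them, time stands still between calls to the robot, and variables do not carry over. Pictures are saved under pics/ and viewed, at most 10 in all, crops included, and the job is handed in when it is done.

Besides the shell and the picture viewer there is one more tool, called after "Call:" in YAML: its name, and indented under it one key for each argument. play_rows: Moves the arm, as the interface text tells. Its arguments: {"type":"object","properties":{"motion":{"type":"array","items":{"type":"array","items":{"type":"array","items":{"type":"number"}}}},"jaw":{"type":"number"},"squeeze":{"type":"number"}},"required":["motion"]}

```bash
mkdir -p pics; ls
python3 - <<'E'
from bench import sensors, optics, job, r
import cv2,numpy as np
s=sensors.sense();print(s['time'],s['tool_pos'],s['tcp_rot'],s['finger_gap'],r.pinch_z)
for n in("scene","side","wrist"):
    d=optics.snapshot(n);cv2.imwrite(f"pics/{n}0.png",d["pixels"][:,:,::-1])
    np.savez(f"{n}0.npz",**d); print(n,np.round(d['mtx'],1).tolist(),[np.round(d[k],3).tolist() for k in d if k not in('pixels','mtx')])
E
```

```text
pics
0.0 [5.99464935e+02 9.03442586e-02 2.30246919e+02] [-1.79895470e+02 -1.09821825e-02  9.00023576e+01] 85.45262466743421 18.700000000000003
scene [[608.1, 0.0, 320.3], [0.0, 608.1, 240.2], [0.0, 0.0, 1.0]] [[[-0.871, -0.492, 0.014], [-0.39, 0.674, -0.628], [0.3, -0.552, -0.778]], [530.348, 201.225, 1590.798]]
side [[456.1, 0.0, 320.7], [0.0, 456.1, 235.2], [0.0, 0.0, 1.0]] [[[-0.956, -0.293, -0.013], [-0.091, 0.336, -0.937], [0.279, -0.895, -0.348]], [550.885, 94.412, 1002.575]]
wrist [[348.5, 0.0, 318.8], [0.0, 348.5, 245.9], [0.0, 0.0, 1.0]] [[[0.001, -0.963, -0.271, 67.887], [1.0, 0.001, -0.0, 0.344], [0.0, -0.271, 0.963, -142.287], [0.0, 0.0, 0.0, 1.0]]]
```

View pics/scene0.png

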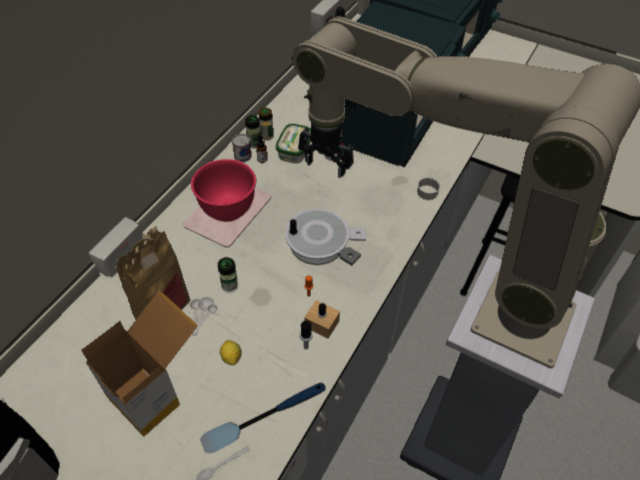

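View pics/side0.png

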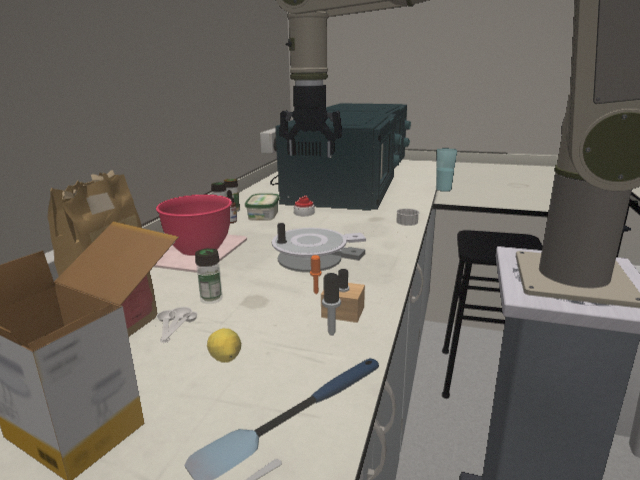

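Pin candidates in the scene image:
- Black grip in the wooden block, at (322,310).
- Larger black-headed look-alike, at (306,328).
- Orange look-alike, at (309,284).

I choose the smaller black one, which sits in the block. I'll check that in a close crop.

```bash
cat > h.py <<'E'
import numpy as np, cv2
from scipy.spatial.transform import Rotation as Ro
def ray(d,uv,z,T=None):
    v=np.linalg.inv(d['mtx'])@np.array([uv[0],uv[1],1.])
    if T is None: R=d['R'].T;o=-R@d['t']
    else: M=T@d['T_tool_cam'];R=M[:3,:3];o=M[:3,3]
    v=R@v
    return (o+v*(z-o[2])/v[2])[:2]
def pose(s):
    T=np.eye(4);T[:3,:3]=Ro.from_euler('xyz',s['tcp_rot'],degrees=True).as_matrix();T[:3,3]=s['tool_pos'];return T
def proj(d,X,T=None):
    X=np.array(X,float)
    if T is None: c=d['R']@X+d['t']
    else:
        c=np.linalg.inv(T@d['T_tool_cam'])@np.r_[X,1];c=c[:3]
    p=d['mtx']@c;return p[:2]/p[2]
E
python3 - <<'E'
from h import *
d=dict(np.load('scene0.npz'));w=d['pixels'][:,:,::-1]
c=w[200:360,270:450];c=cv2.resize(c,None,fx=4,fy=3.75,interpolation=cv2.INTER_CUBIC)
c=cv2.resize(w[200:350,270:450],(720,600),interpolation=cv2.INTER_CUBIC);cv2.imwrite('pics/crop1.png',c)
for n,uv,z in [('pin',(322,306),90),('knob',(293,223),99),('tab',(358,233),52),('ear',(349,256),42),('disc',(317,232),52),('cutter',(428,186),20),('big',(306,323),90),('orange',(309,278),80)]: print(n,ray(d,uv,z).round(0))
E
```

```text
pin [445. 284.]
knob [642.  96.]
tab [488.   3.]
ear [475.  80.]
disc [588.  57.]
cutter [ 398. -295.]
big [455. 345.]
orange [519. 221.]
```

View pics/crop1.png

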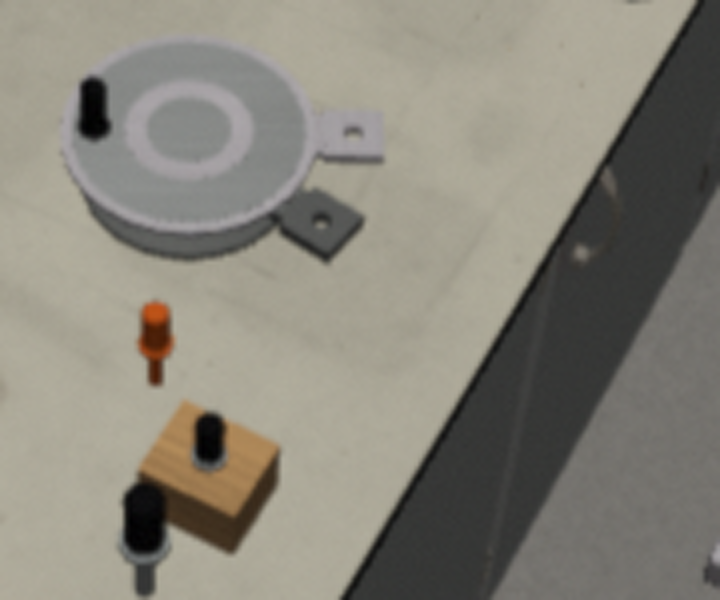

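View pics/wrist0.png

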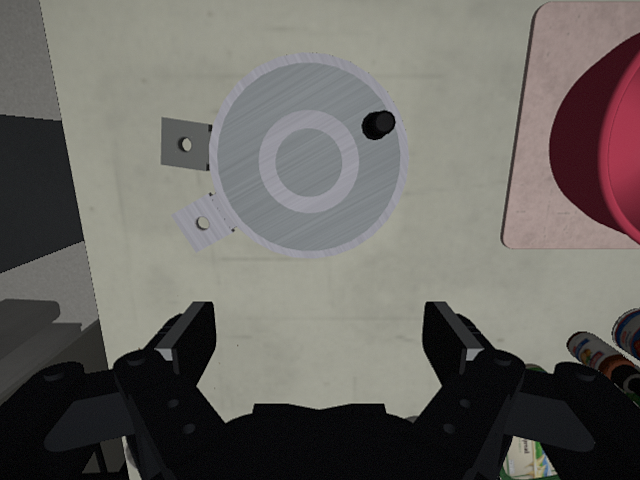

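Run:
```python
from h import *
from bench import sensors
d=dict(np.load('wrist0.npz'));T=pose(sensors.sense())
P={}
for n,uv,z in [('ear',(186,144),42),('tab',(203,223),52),('knob',(384,121),99),('disc',(309,161),52)]: P[n]=ray(d,uv,z,T);print(n,P[n].round(1))
s=dict(np.load('scene0.npz'));q=dict(np.load('side0.npz'))
for n,uv,z in [('ear',(270+322/4,200+222/4),42),('tab',(270+354/4,200+132/4),52),('pin',(270+210/4,200+421/4),90),('collar',(270+208/4,200+460/4),53)]:P2=ray(s,uv,z);print('scene',n,P2.round(1))
print('side pin',ray(q,(343,272),90))
for a,b in(('ear','disc'),('tab','disc'),('knob','disc'),('tab','knob')):
  v=P[a]-P[b];print(a,b,np.hypot(*v),np.degrees(np.arctan2(v[1],v[0])))
```

```text
ear [478.4  71.2]
tab [ 4.908e+02 -2.000e-01]
knob [647.9  87.1]
disc [590.8  56.5]
scene ear [472.3  76.2]
scene tab [486.6   2.1]
scene pin [445.4 281.4]
scene collar [443.5 286.2]
side pin [443.21590114 290.26775674]
ear disc 113.28359988545702 172.5777114691189
tab disc 114.9454663013805 -150.4427768730008
knob disc 64.80122365950713 28.109560593111343
tab knob 179.73346280609033 -150.96466978188735
```

The crop confirms the pin: the smaller black grip with a light collar, in the block at (322,310). The plate must turn about -36.7°. I move to the knob first.

Call:
play_rows:
  motion:
    - [[2,1.2,2,0,0,0],[5,2.8,5,0,0,0],[8,4.4,8,0,0,0],[8.75,4.8,10,0,0,0],[8.75,4.8,12,0,0,0]]
  jaw: 1

```text
time: 0.65
tool_pos: [647.7, 89.4, 109.2]
tcp_rot: [-179.9, -0.0, 90.1]
ft_force: [0.4, -0.2, -0.5]
finger_gap: 85.4
grip_force: 0.0
```

Call:
play_rows:
  motion:
    - [[0,0,2,0,0,0],[0,0,4,0,0,0],[0,0,4.6,0,0,0],[0,0,4.6,0,0,0],[0,0,4.6,0,0,0]]

```text
time: 1.15
tool_pos: [648.5, 87.5, 66.2]
tcp_rot: [179.9, -0.0, 90.0]
ft_force: [-0.3, -0.1, 0.5]
finger_gap: 85.3
grip_force: 0.0
```

Call:
play_rows:
  motion:
    - [[0,0,0,0,0,0],[0,0,0,0,0,0],[0,0,0,0,0,0],[0,0,0,0,0,0],[0,0,0,0,0,0]]
  jaw: 0
  squeeze: 25

```text
time: 1.65
tool_pos: [647.9, 87.4, 65.6]
tcp_rot: [-180.0, 0.0, 90.0]
ft_force: [-0.2, 0.5, 1.4]
finger_gap: 17.1
grip_force: 24.4
```

Call:
play_rows:
  motion:
    - [[0,0,0,0,0,0],[0,0,0,0,0,0],[0,0,0,0,0,0],[0,0,0,0,0,0],[0,0,0,0,0,0]]

```text
time: 2.15
tool_pos: [647.9, 87.4, 65.7]
tcp_rot: [-180.0, 0.0, 90.0]
ft_force: [-2.8, -1.2, 4.5]
finger_gap: 17.3
grip_force: 24.9
```

Call:
play_rows:
  motion:
    - [[-0.77,0.355,0,0,0,7.34],[-1.57,0.61,0,0,0,14.68],[-2.4,0.76,0,0,0,22.02],[-3.25,0.8,0,0,0,29.36],[-4.09,0.73,0,0,0,36.7]]

```text
time: 2.65
tool_pos: [655.6, 46.7, 65.6]
tcp_rot: [180.0, -0.0, 53.0]
ft_force: [-3.0, 2.0, 4.8]
finger_gap: 16.9
grip_force: 24.8
```

Call:
play_rows:
  motion:
    - [[0,0,0,0,0,0],[0,0,0,0,0,0],[0,0,0,0,0,0]]

```text
time: 2.95
tool_pos: [655.6, 46.6, 65.7]
tcp_rot: [180.0, -0.0, 53.4]
ft_force: [-1.9, -1.6, 5.7]
finger_gap: 17.3
grip_force: 24.9
```

Run:
```python
from h import *
from bench import sensors,optics
s=sensors.sense();T=pose(s);d=optics.snapshot('wrist');np.savez('wrist1.npz',T=T,**d)
cv2.imwrite('pics/wrist1.png',d['pixels'][:,:,::-1]);print(s['tool_pos'],s['tcp_rot'])
```

```text
[655.55737556  46.6292807   65.65878882] [ 1.79968541e+02 -1.20091960e-02  5.33857625e+01]
```

View pics/wrist1.png

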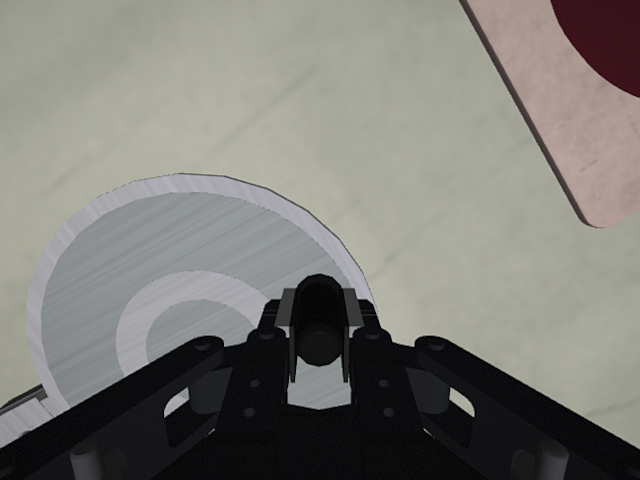

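The wrist view shows the knob held between the fingers at (320,320). The tab is out of view, so I release, rise and look at the ear from above.

Call:
play_rows:
  motion:
    - [[0,0,0,0,0,0],[0,0,0,0,0,0],[0,0,0,0,0,0],[0,0,0,0,0,0],[0,0,0,0,0,0]]
  jaw: 1

```text
time: 3.5
tool_pos: [655.3, 46.7, 65.1]
tcp_rot: [-180.0, 0.0, 53.3]
ft_force: [0.1, 0.4, -0.2]
finger_gap: 85.3
grip_force: 0.0
```

Call:
play_rows:
  motion:
    - [[0,0,-1.5,0,0,0],[0,0,-4,0,0,0],[0,0,-7,0,0,0],[0,0,-9.5,0,0,0],[0,0,-9.5,0,0,0]]

```text
time: 4.0
tool_pos: [658.5, 46.6, 167.2]
tcp_rot: [179.6, -0.3, 53.3]
ft_force: [0.4, -0.3, 0.0]
finger_gap: 85.4
grip_force: 0.0
```

Call:
play_rows:
  motion:
    - [[-1.73,-3.14,0,0,0,-7.34],[-3.46,-6.28,0,0,0,-14.68],[-5.19,-9.42,0,0,0,-22.02],[-6.92,-12.56,0,0,0,-29.36],[-8.65,-15.7,0,0,0,-36.7]]

```text
time: 4.5
tool_pos: [476.2, 71.2, 160.2]
tcp_rot: [-180.0, -0.0, 90.3]
ft_force: [-0.6, 1.2, 1.2]
finger_gap: 85.6
grip_force: 0.0
```

Call:
play_rows:
  motion:
    - [[0,0,0,0,0,0],[0,0,0,0,0,0],[0,0,0,0,0,0]]

```text
time: 4.8
tool_pos: [478.7, 71.0, 161.0]
tcp_rot: [179.9, 0.0, 89.9]
ft_force: [0.4, 0.3, -0.7]
finger_gap: 85.4
grip_force: 0.0
```

Run:
```python
from h import *
from bench import sensors,optics
s=sensors.sense();T=pose(s);d=optics.snapshot('wrist');np.savez('wrist2.npz',T=T,**d)
cv2.imwrite('pics/wrist2.png',cv2.resize(d['pixels'][100:340,200:440,::-1],(600,600),interpolation=cv2.INTER_CUBIC));print(s['tool_pos'],s['tcp_rot'])
```

```text
[478.71592272  71.01885906 161.0030647 ] [1.79904355e+02 5.03069125e-04 8.99352570e+01]
```

View pics/wrist2.png

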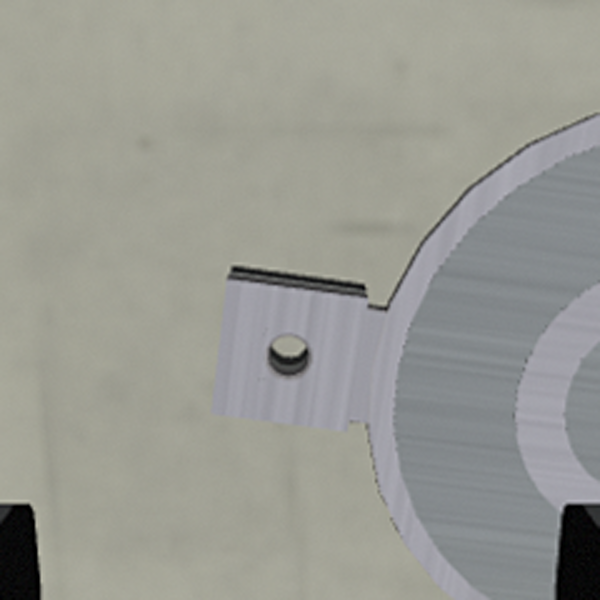

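The tab at crop (290,355) lies about over the ear. I'll check the alignment numerically.

Run:
```python
from h import *
d=dict(np.load('wrist2.npz'));T=d['T'];T[:3,3]=[478.2,71.1,160.8]
f=lambda u,v:(200+u/2.5,100+v/2.5)
h=ray(d,f(289,354),52,T);print('tab hole',h)
for n,uv,z in [('tabTL',(230,281),52),('tabTR',(367,297),52),('bandTL',(232,267),30),('bandTR',(364,285),30),('earTL42',(232,272),42),('tabBL',(215,414),52),('tabBR',(347,431),52)]:print(n,ray(d,f(*uv),z,T).round(1))
g=d['pixels'][100:340,200:440].astype(int).sum(2)//3
print(g[102:122,104:127])
for col in (96,110,118,130,140): print(col,g[100:122,col])
```

```text
tab hole [476.27632833  71.59016679]
tabTL [459.1  93.6]
tabTR [499.2  88.9]
bandTL [458.2  94.1]
bandTR [500.   88.3]
earTL42 [459.   94.6]
tabBL [453.7  52.7]
tabBR [493.9  47.2]
[[158 157 157 158 158 157 157 157 157 156 156 155 155 155 156 157 157 156
  156 155 154 154 156]
 [159 157 159 157 158 159 157 158 159 159 156 154 155 155 155 156 155 155
  156 154 154 154 155]
 [157 158 157 156 156 159 159 159 158 157 157 153 154 154 155 155 155 155
  155 154 155 155 154]
 [159 158 159 158 158 159 159 159 158 157 158 154 155 154 155 156 156 155
  155 154 155 155 154]
 [166 164 163 161 160 160 160 161 158 158 156 155 154 154 156 154 154 155
  157 154 155 155 156]
 [124 143 146 165 170 169 169 165 163 162 161 158 158 156 157 156 157 157
  156 155 155 155 154]
 [ 50  76  79  98 104 110 110 122 143 147 143 161 167 165 163 162 162 160
  158 158 157 156 156]
 [ 21  19  19  17  16  31  34  50  74  79  77  96 108 110 122 141 146 144
  163 167 165 165 164]
 [ 86  79  66  47  41  40  27  20  20  20  20  16  31  36  50  74  80  78
   97 109 111 124 126]
 [ 84  81  84  88  92  99 101  85  80  66  60 
[... 795 characters left out ...]
 160 163
  166 164 155 153 155]
 [162 160 159 159 163 165 162 159 157 157 157 160 163 164 163 160 160 164
  164 163 154 152 156]
 [161 159 159 159 163 164 162 158 155 157 158 161 162 164 163 159 161 165
  165 161 152 153 156]]
96 [158 158 159 159 161 170 113  37  20  99  89  48 123 160 162 159 161 162
 163 164 164 164]
110 [157 157 157 157 159 159 160 169 110  34  27 101  83  45 148 172 166 163
 163 162 162 162]
118 [156 155 156 155 155 155 156 157 163 122  50  20  86  82  50 126 163 164
 162 162 163 163]
130 [156 157 157 156 156 157 157 155 154 156 168 110  32  42  91  73  69 150
 169 162 163 161]
140 [153 152 152 153 153 152 154 155 154 153 155 162 121  51  22  87  83  50
 123 159 162 160]
```

Call:
play_rows:
  motion:
    - [[4.3,-0.7,0,0,0,0],[8.6,-1.4,0,0,0,0],[12.9,-2.1,0,0,0,0],[17.2,-2.8,0,0,0,0],[21.5,-3.4,0,0,0,0]]

```text
time: 5.35
tool_pos: [444.2, 288.0, 160.4]
tcp_rot: [180.0, -0.0, 89.9]
ft_force: [1.2, -0.5, 0.1]
finger_gap: 85.3
grip_force: 0.0
```

Call:
play_rows:
  motion:
    - [[0,0,0,0,0,0],[0,0,0,0,0,0],[0,0,0,0,0,0]]

```text
time: 5.65
tool_pos: [444.3, 285.4, 160.0]
tcp_rot: [-180.0, 0.0, 90.0]
ft_force: [-0.6, -0.4, -0.0]
finger_gap: 85.2
grip_force: 0.0
```

Run:
```python
from h import *
from bench import sensors,optics
s=sensors.sense();T=pose(s);d=optics.snapshot('wrist');np.savez('wrist3.npz',T=T,**d)
cv2.imwrite('pics/wrist3.png',cv2.resize(d['pixels'][100:400,170:470,::-1],(600,600),interpolation=cv2.INTER_CUBIC));print(s['tool_pos'],s['tcp_rot'])
```

```text
[444.30192773 285.43341783 160.03780105] [-1.79981813e+02  3.84021335e-02  8.99515204e+01]
```

View pics/wrist3.png

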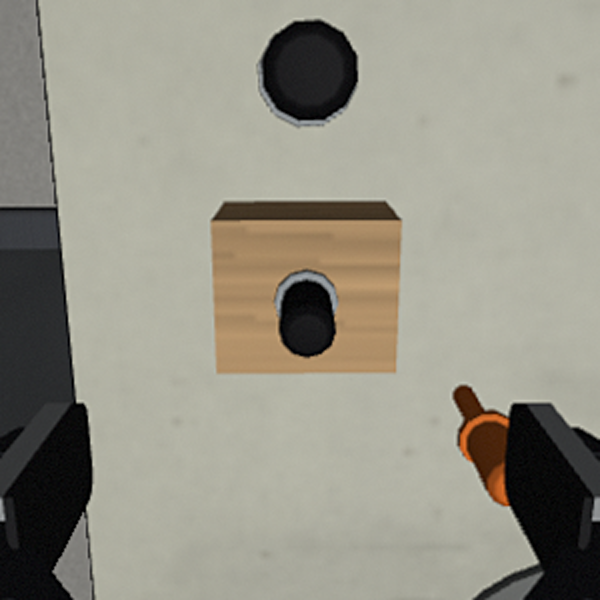

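The close view shows the smaller black pin in the block: collar about (306,302), grip top (306,332) in the crop. The big look-alike is at (308,72) and the orange one at (488,455).

Run:
```python
from h import *
d=dict(np.load('wrist3.npz'));T=d['T'];T[:3,3]=[444.2,286.0,160.6];
T[:3,:3]=Ro.from_euler('xyz',[180,0,90],degrees=True).as_matrix()
f=lambda u,v:(170+u/2,100+v/2)
print('block',np.mean([ray(d,f(*p),50,T) for p in((212,220),(401,220),(218,373),(396,373))],0))
im=d['pixels'].astype(int)
g=im[225:290,300:350]; sat=g.max(2)-g.min(2)
m=((sat<35)&(g.sum(2)>200)).astype(np.uint8); 
ys,xs=np.nonzero(m);print(len(xs),xs.min()+300,xs.max()+300,ys.min()+225,ys.max()+225)
print('griptop',ray(d,f(306.5,331),90,T))
# nonwood blob -> grip+collar outline; predicted outline vs pos via top & sides
from scipy.optimize import least_squares
pts=[]
for x in range(xs.min(),xs.max()+1):
    c=ys[xs==x]
    if len(c): pts.append(ray(d,(x+300,c.min()+225-0.0),55,T))
pts=np.array(pts)
r_=least_squares(lambda p:np.hypot(*(pts-p).T)-12,[444,286],loss='soft_l1',f_scale=.3);print('collar',r_.x,np.abs(r_.fun).mean())
d=dict(np.load('wrist2.npz'));T2=T.copy();T2[:3,3]=[478.2,71.0,160.6]
g=d['pixels'][100:340,200:440].astype(int).sum(2)//3
# hole rim: light region inside + dark crescent => segment vs aluminium
c=d['pixels'][225:260,300:332]
np.set_printoptions(linewidth=200);print((c.astype(int).sum(2)//3)[3:30,4:28]);print(c[12,10:20])
```

```text
block [447.94438597 279.87651533]
366 300 349 235 289
griptop [447.37033117 280.78919388]
collar [447.55008547 279.45419303] 7.541416581157692
[[160 158 160 163 164 161 157 156 153 157 159 164 164 162 160 162 165 165 161 153 153 156 159 162]
 [158 159 160 163 164 161 158 157 156 158 161 164 164 162 160 162 164 164 160 153 152 157 159 161]
 [158 159 160 165 163 160 157 155 155 159 161 164 163 162 160 162 167 165 159 154 153 156 158 161]
 [159 159 152 160 163 159 158 157 156 160 162 166 163 162 160 163 166 165 159 153 155 157 160 163]
 [159 159 156 164 163 159 157 156 158 161 165 166 165 163 162 165 165 163 156 151 155 157 159 162]
 [159 151 159 165 160 160 157 157 150 149 147 146 144 153 157 165 167 164 156 152 155 157 160 163]
 [159 154 160 165 164 160 150 137 137 141 145 146 145 140 131 142 158 165 156 153 156 157 161 163]
 [158 160 163 166 158 143 138 145 152 153 156 157 156 153 147 139 135 146 153 154 156 158 161 163]
 [158 159 164 163 145 136 149 159 159 157 158 158 156 159 159 156 146 129 136 154 159 159 160 163]
 [159 159 167 155 124 145 159 158 158 156 157 157 157 158 158 160 
[... 1167 characters left out ...]
  51  53  51  78 111 115 129 150 160 162 164 160 160]
 [162 163 159 159 156 148 142 136 127 124 109 101 113 121 123 130 131 147 157 160 161 162 158 161]
 [158 152 156 156 155 155 155 153 156 149 138 135 141 148 147 149 149 154 157 160 161 161 158 160]
 [160 158 158 155 154 155 160 161 165 160 158 157 159 161 161 158 155 155 157 158 163 162 158 162]
 [163 161 159 155 153 155 158 162 165 166 164 164 166 167 164 157 152 155 157 160 162 161 159 163]
 [163 161 158 154 155 155 160 164 165 163 161 161 165 165 162 155 153 155 158 159 163 160 159 164]]
[[164 164 151]
 [162 162 150]
 [162 162 150]
 [161 160 148]
 [161 161 149]
 [161 161 149]
 [161 161 149]
 [162 162 150]
 [162 163 150]
 [165 165 151]]
```

Run:
```python
from h import *
d=dict(np.load('wrist3.npz'));T=np.eye(4);T[:3,:3]=Ro.from_euler('xyz',[180,0,90],degrees=True).as_matrix();T[:3,3]=[443.7,286.1,160.3]
f=lambda u,v:(170+(u+.5)/2-.5,100+(v+.5)/2-.5)
print('block',np.mean([ray(d,f(*p),50,T) for p in((212,220),(401,220),(218,373),(396,373))],0),'top',ray(d,f(306.5,331),90,T),'collar',ray(d,f(306.5,302),55,T))
T[:3,3]=[477.7,71.1,160.3];print('hole',ray(d,(315.1,242),52,T))
```

```text
block [447.25078601 280.26102205] top [446.70470668 281.16199141] collar [447.09882002 280.51172293]
hole [475.22652001  71.41337987]
```

Call:
play_rows:
  motion:
    - [[-0.46,0.28,1,0,0,0],[-0.46,0.28,4,0,0,0],[-0.46,0.28,7,0,0,0],[-0.46,0.28,9,0,0,0],[-0.46,0.28,10,0,0,0]]

```text
time: 6.2
tool_pos: [445.3, 279.4, 57.3]
tcp_rot: [-179.8, 0.1, 89.9]
ft_force: [-0.5, -0.6, -0.6]
finger_gap: 85.5
grip_force: 0.0
```

Call:
play_rows:
  motion:
    - [[0,0,0,0,0,0],[0,0,0,0,0,0]]

```text
time: 6.4
tool_pos: [447.2, 281.2, 61.0]
tcp_rot: [180.0, -0.0, 90.0]
ft_force: [0.2, -0.0, 0.1]
finger_gap: 85.4
grip_force: 0.0
```

Call:
play_rows:
  motion:
    - [[0,0,0,0,0,0],[0,0,0,0,0,0],[0,0,0,0,0,0],[0,0,0,0,0,0],[0,0,0,0,0,0]]
  jaw: 0
  squeeze: 40

```text
time: 6.9
tool_pos: [446.7, 281.7, 60.7]
tcp_rot: [180.0, -0.0, 90.0]
ft_force: [-0.8, -0.8, 0.9]
finger_gap: 17.6
grip_force: 38.9
```

Call:
play_rows:
  motion:
    - [[0,0,0,0,0,0],[0,0,0,0,0,0],[0,0,0,0,0,0],[0,0,0,0,0,0],[0,0,0,0,0,0]]

```text
time: 7.4
tool_pos: [446.7, 281.7, 60.7]
tcp_rot: [180.0, -0.0, 90.0]
ft_force: [-1.4, -0.1, 5.6]
finger_gap: 17.5
grip_force: 39.3
```

Call:
play_rows:
  motion:
    - [[0,0,-0.8,0,0,0],[0,0,-2.3,0,0,0],[0,0,-4,0,0,0],[0,0,-6,0,0,0],[0,0,-7,0,0,0]]

```text
time: 7.9
tool_pos: [447.5, 282.0, 133.2]
tcp_rot: [179.9, -0.1, 90.0]
ft_force: [-0.4, 0.3, -0.8]
finger_gap: 17.7
grip_force: 39.5
```

Call:
play_rows:
  motion:
    - [[-2,0.2,0,0,0,0],[-6,0.7,0,0,0,0],[-10,1.3,0,0,0,0],[-14,1.9,0,0,0,0],[-18,2.5,0,0,0,0]]

```text
time: 8.4
tool_pos: [471.4, 100.0, 130.7]
tcp_rot: [180.0, -0.0, 90.0]
ft_force: [1.0, 0.2, -1.2]
finger_gap: 17.7
grip_force: 39.5
```

Call:
play_rows:
  motion:
    - [[-2.9,0.31,0,0,0,0],[-2.9,0.31,0,0,0,0],[-2.9,0.31,0.8,0,0,0],[-2.9,0.31,1.4,0,0,0],[-2.9,0.31,1.4,0,0,0]]

```text
time: 8.9
tool_pos: [473.3, 73.4, 114.7]
tcp_rot: [-179.8, -0.0, 90.1]
ft_force: [-0.1, 1.3, -0.4]
finger_gap: 17.7
grip_force: 39.5
```

Run:
```python
from h import *
from bench import sensors,optics
s=sensors.sense();print(s['tool_pos'],s['tcp_rot'],s['finger_gap'])
a=optics.snapshot('scene');b=optics.snapshot('side');np.savez('scene4.npz',**a);np.savez('side4.npz',**b)
def crop(d):
    u,v=proj(d,[475,72,60]).astype(int);print(u,v);return cv2.resize(d['pixels'][v-40:v+40,u-30:u+30,::-1],(390,520),interpolation=cv2.INTER_CUBIC)
cv2.imwrite('pics/ins1.png',np.hstack([crop(a),crop(b)]))
```

```text
[473.34371175  73.41229047 114.65228247] [-1.79840786e+02 -5.28934695e-03  9.00790723e+01] 17.660794934351628
350 250
353 243
```

View pics/ins1.png

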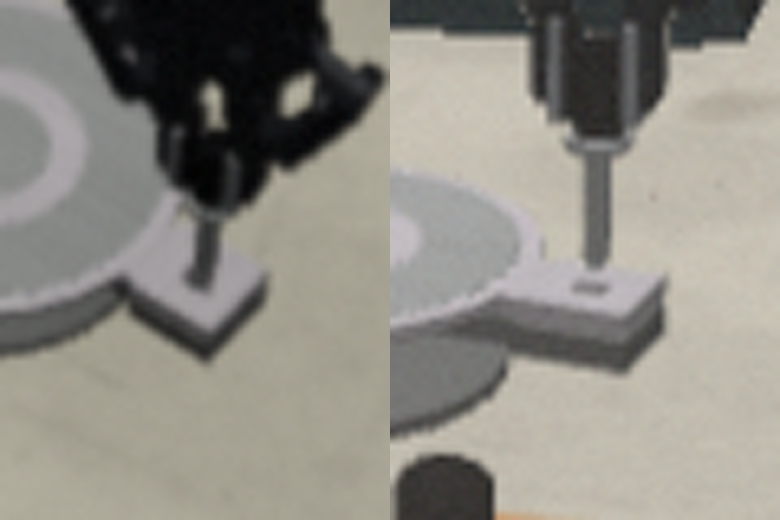

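The pin tip is over the tab hole. In the side view the tip is at crop (596,266) and the hole at (590,287), so I'll let it settle and measure the offset finely.

Call:
play_rows:
  motion:
    - [[0,0,0,0,0,0],[0,0,0,0,0,0],[0,0,0,0,0,0]]

```text
time: 9.3
tool_pos: [474.8, 72.7, 116.5]
tcp_rot: [180.0, -0.0, 90.0]
ft_force: [-0.3, 0.7, -0.1]
finger_gap: 17.7
grip_force: 39.5
```

Run:
```python
from h import *
from bench import sensors,optics
np.set_printoptions(linewidth=220)
s=sensors.sense();print(s['tool_pos'])
b=optics.snapshot('side');a=optics.snapshot('scene');np.savez('side5.npz',**b);np.savez('scene5.npz',**a)
g=b['pixels'].astype(int).sum(2)//3
print('side');print(g[222:252,346:366])
g=a['pixels'].astype(int).sum(2)//3
print('scene rows238-260 cols 340-362');print(g[238:262,340:362])
for n,d in(('side',b),('scene',a)):
  for X in([475,72,52],[475,72,61],[476,72,52],[475,73,52]): print(n,X,proj(d,X).round(2))
```

```text
[474.75332393  72.68001211 116.50819687]
side
[[190 189 190 187 126  64  44  45  43  42  42  43  78 131 149 181 186 188 186 186]
 [189 189 190 169 132 109  83  81  70  66  78  93 102 147 180 184 185 183 182 181]
 [186 187 185 141 111 135 120 121  99  94 115 136 124 115 172 185 186 185 183 184]
 [186 185 183 155 120 113 105  99  99 100  99 111 109 143 181 186 186 183 184 186]
 [181 180 183 180 165 156 130 106  99  99 103 148 152 176 181 183 185 183 183 184]
 [181 182 182 181 181 181 137 103 100  99 113 172 185 182 182 183 183 182 185 184]
 [181 183 182 184 180 182 122  99  97 100 108 175 184 184 182 182 181 180 183 184]
 [183 183 180 181 179 182 125  99 102 101 116 175 183 187 185 184 183 184 181 185]
 [185 181 181 180 181 180 122  98 102 101 128 177 184 182 182 183 183 185 184 183]
 [182 182 181 181 177 178 124  99  98  99 128 177 183 183 185 182 184 182 185 182]
 [184 183 183 182 181 180 125 100  99 101 128 176 182 185 185 183 182 176 184 183]
 [185 185 186 181 183 184 124  97  99  98 127 177 180 183 183 181 182 169 181 186]
 [188 184 185 187 183 181 127  96 101  99 127 174 180 180 
[... 3236 characters left out ...]
60 162 163 163 161 154 134  94  59  51  79 124 155]
 [ 78  45  41  52  62  66  75  97 133 147 160 162 162 155 131  94  65  52  79 123 151 156]
 [127  93  61  42  43  57  61  67  82 111 141 153 152 133  95  64  56  80 124 152 156 156]
 [154 144 113  78  52  40  46  57  64  72  94 118 124  91  61  54  80 124 153 157 157 155]
 [154 155 148 128 101  64  44  39  51  61  67  72  76  58  50  72 122 150 157 158 157 155]]
side [475, 72, 52] [353.17 246.77]
side [475, 72, 61] [353.22 243.14]
side [476, 72, 52] [352.75 246.73]
side [475, 73, 52] [353.07 246.93]
scene [475, 72, 52] [350.53 251.82]
scene [475, 72, 61] [350.71 249.78]
scene [476, 72, 52] [350.21 251.67]
scene [475, 73, 52] [350.36 252.07]
```

Both cameras say the pin should shift about +1.1 mm in x. I correct for that and descend gently.

Call:
play_rows:
  motion:
    - [[0,0.11,0,0,0,0],[0,0.11,0.3,0,0,0],[0,0.11,0.6,0,0,0],[0,0.11,0.8,0,0,0],[0,0.11,1.0,0,0,0]]

```text
time: 9.9
tool_pos: [475.6, 72.5, 105.9]
tcp_rot: [-180.0, 0.0, 90.0]
ft_force: [0.0, 0.6, -0.8]
finger_gap: 17.5
grip_force: 39.5
```

Call:
play_rows:
  motion:
    - [[0,0,0.1,0,0,0],[0,0,0.2,0,0,0],[0,0,0.3,0,0,0],[0,0,0.3,0,0,0]]

```text
time: 10.3
tool_pos: [475.7, 72.5, 103.2]
tcp_rot: [-180.0, 0.0, 90.0]
ft_force: [-0.5, -0.3, -0.7]
finger_gap: 17.4
grip_force: 39.5
```

Call:
play_rows:
  motion:
    - [[0,0,0.2,0,0,0],[0,0,0.4,0,0,0],[0,0,0.6,0,0,0],[0,0,0.8,0,0,0],[0,0,0.8,0,0,0]]

```text
time: 10.8
tool_pos: [475.4, 72.5, 94.8]
tcp_rot: [-180.0, 0.0, 90.0]
ft_force: [-0.3, 0.9, 0.7]
finger_gap: 17.3
grip_force: 39.5
```

Call:
play_rows:
  motion:
    - [[0,0,0.2,0,0,0],[0,0,0.4,0,0,0],[0,0,0.6,0,0,0],[0,0,0.8,0,0,0],[0,0,0.8,0,0,0]]

```text
time: 11.3
tool_pos: [475.4, 72.5, 86.9]
tcp_rot: [-180.0, 0.0, 90.0]
ft_force: [-0.6, 1.0, -0.5]
finger_gap: 17.7
grip_force: 39.5
```

Call:
play_rows:
  motion:
    - [[0,0,0.5,0,0,0],[0,0,1.0,0,0,0],[0,0,1.5,0,0,0],[0,0,2.0,0,0,0],[0,0,2.2,0,0,0]]

```text
time: 11.8
tool_pos: [475.2, 72.5, 64.4]
tcp_rot: [-179.9, 0.0, 90.0]
ft_force: [0.3, 0.3, -0.8]
finger_gap: 18.0
grip_force: 39.5
```

Call:
play_rows:
  motion:
    - [[0,0,0.1,0,0,0],[0,0,0.2,0,0,0],[0,0,0.25,0,0,0],[0,0,0.25,0,0,0]]

```text
time: 12.2
tool_pos: [475.8, 72.5, 62.9]
tcp_rot: [180.0, -0.0, 90.0]
ft_force: [-0.4, -0.5, -0.6]
finger_gap: 17.5
grip_force: 39.5
```

Call:
play_rows:
  motion:
    - [[0,0,0.05,0,0,0],[0,0,0.05,0,0,0],[0,0,0.05,0,0,0]]

```text
time: 12.5
tool_pos: [476.0, 72.5, 62.7]
tcp_rot: [180.0, -0.0, 90.0]
ft_force: [-1.0, -0.1, 3.2]
finger_gap: 17.6
grip_force: 39.8
```

Call:
play_rows:
  motion:
    - [[0,0,0.05,0,0,0],[0,0,0.05,0,0,0],[0,0,0.05,0,0,0]]

```text
time: 12.8
tool_pos: [476.0, 72.5, 62.6]
tcp_rot: [180.0, 0.0, 90.0]
ft_force: [-4.4, -0.1, 9.1]
finger_gap: 17.9
grip_force: 40.6
```

Contact is at the expected height, so the collar is seated. I release and withdraw.

Call:
play_rows:
  motion:
    - [[0,0,0,0,0,0],[0,0,0,0,0,0],[0,0,0,0,0,0],[0,0,0,0,0,0],[0,0,0,0,0,0]]
  jaw: 1

```text
time: 13.3
tool_pos: [475.6, 72.5, 61.6]
tcp_rot: [-180.0, -0.0, 90.0]
ft_force: [0.0, 1.0, 0.1]
finger_gap: 84.9
grip_force: 0.0
```

Call:
play_rows:
  motion:
    - [[0,0,-1,0,0,0],[0,0,-3,0,0,0],[0,0,-6,0,0,0],[0,0,-9,0,0,0],[0,0,-12,0,0,0]]

```text
time: 13.8
tool_pos: [475.7, 72.5, 183.8]
tcp_rot: [180.0, -0.0, 90.0]
ft_force: [0.5, -0.5, 0.2]
finger_gap: 85.6
grip_force: 0.0
```

Call:
play_rows:
  motion:
    - [[0,0,-2,0,0,0],[0,0,-2,0,0,0],[0,0,-2,0,0,0]]

```text
time: 14.1
tool_pos: [476.0, 72.5, 202.2]
tcp_rot: [179.9, -0.0, 90.0]
ft_force: [-0.3, 0.2, -0.8]
finger_gap: 85.4
grip_force: 0.0
```

Run:
```python
from h import *
from bench import sensors,optics
a=optics.snapshot('wrist');b=optics.snapshot('side')
A=cv2.resize(a['pixels'][100:340,200:440,::-1],(400,400),interpolation=cv2.INTER_CUBIC)
B=cv2.resize(b['pixels'][190:270,313:393,::-1],(400,400),interpolation=cv2.INTER_CUBIC)
cv2.imwrite('pics/end.png',np.hstack([A,B]))
```

```text
(no output)
```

View pics/end.png

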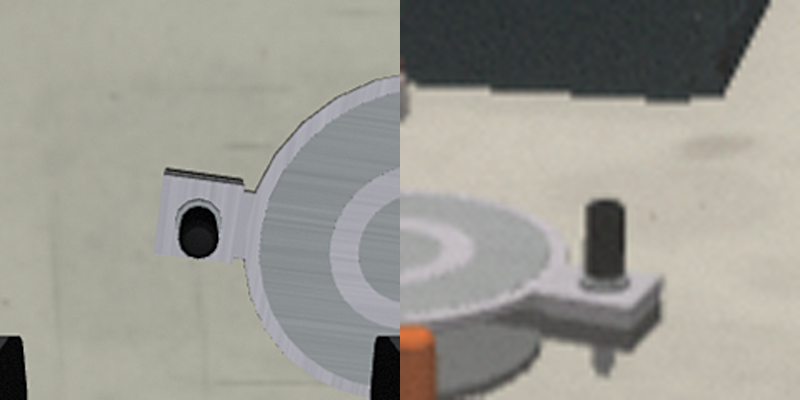

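The pin stands upright at (605,240) with its collar flat on the tab, and its tip shows below the ear at (602,360). The gripper is clear.

```bash
python3 -c "
from bench import job
print(job.hand_in())"
```

```text
the job is handed in; nothing more can be done
None
```

The turntable is locked: the pin is through both holes with its collar flat on the tab, the gripper has let go and is clear, and the job was handed in at about 14 s without touching the pastry cutter, spice jar or lemon.

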